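Close the photometer's lamp port with its quarter-turn cap

TASK

Take the grey cap with the flat bar grip out of its cork ring, put it into the lamp port on top of the white photometer and lock it: push it gently down against the port's spring, give it a quarter turn clockwise (seen from above) until it springs up into its locked detent, and let go. Do not force it, and leave the round-knobbed stopper and the other things alone.

Things in the scene. Friction and masses are not known exactly. Their poses are not given: they have to be found in the camera images.
- cap_grip (a point): Centre of the grey cap's bar grip: an upright flat bar 44 mm long (x), 12 mm thick (y), 36 mm tall (top 12 mm above this point), on a flange disc 60 mm across, 5 mm thick, upper face 24 mm and underside 29 mm below this point. Loose, 70 g; z up along the cap's axis. It starts with its flange on a fixed cork ring 66 mm across, 36 mm high, the tongue hanging inside.
- cap_foot (a point): Lowest point of the cap, on its axis 53 mm below cap_grip: underside of its steel tongue, a crossbar 36 mm long (x, parallel to the bar grip), 12 mm wide (y), 11 mm tall, flat on top, rounded below. A stem 11 mm in diameter, 13 mm long, joins it to the flange. The cap is the same after half a turn.
- port (a point): Nominal centre of the lamp port's top face: a 70 mm square plate 10 mm thick with a through slot for the tongue, 40 mm long (x) by 15 mm wide (y). z up. The true centre lies up to 2.5 mm off in x and y; the plate floats and slides (up to 5 mm from where it starts) under a side push of about 1.5 N. Its true height is up to 7 mm above or below; it does not give vertically.
- plunger_rest (a point): Nominal rest height of the spring plunger (13 mm disc) in the slot's middle, 11 mm below port; shares the port's offset. Pushed down by the tongue it resists with 0.8 N per mm. At 8 N the tongue's top is just under the plate and the cap can turn; at 10.4 N, 3 mm deeper, the flange meets the plate, which must not bear over 5 N more.
- detent (a point): Nominal middle of the locked detent, 5 mm below port: a groove 15 mm wide, 5 mm deep in the plate's underside along y, at right angles to the slot. From the slot the cap turns only clockwise from above (negative about z), stops at 90 degrees, play about 5 degrees each way. There the spring lifts it 5 mm into the groove, flange 8 mm above the plate and holds it with 4 N; no turning or pulling out.
- stopper_knob (a point): Middle of the round knob (30 mm across, 30 mm tall) of a grey stopper, otherwise like the cap, in a second such ring: leave it alone. The two rings stand at least 100 mm apart; which holds which varies.
- photometer: The white photometer, fixed: 280 mm (x) by 300 mm (y), 110 mm high. Origin: centre of its underside, x away from its front, z up. The port is at (-60, -30, 116) mm in its frame, axes parallel. A loose black filter case 50 x 50 x 20 mm lies on top near (90, 100) mm.
Things that resemble listed ones, but are neither listed nor needed, are in the scene too. What is shaped like the part that bears cap_grip but orange is not meant.

How it is judged:
On the way:
1. the cap's tongue is in the slot of the lamp port (horizontal distance between cap_grip and port below 0.008 m and z of cap_grip in the frame of port below 0.045 m and angle between the x axis of cap_grip and the x axis of port, either way round below 0.2 rad).
At the end, for the whole second after the job is handed in: The cap is locked in the lamp port: on its axis (within 8 mm of the nominal centre), grip centre 29 to 45 mm above the nominal plate top, upright within 0.1 rad, its bar at right angles to the slot within 0.11 rad, at rest and released (horizontal distance between cap_grip and port below 0.008 m and z of cap_grip in the frame of port between 0.029 and 0.045 m and angle between the x axis of cap_grip and the y axis of port, either way round below 0.11 rad and angle between cap_grip's own z axis and vertical below 0.1 rad and linear speed of cap below 0.01 m/s and angular speed of cap below 0.1 rad/s); the robot touches nothing.
It fails at once if the cap is bottomed hard: its flange is pressed onto the port's plate with more than 5 N (contact force between cap_c0 and port above 5 N).
It fails at once if the cap is forced: more than 30 N between the cap and the photometer with its port (contact force between cap and photometer above 30 N or contact force between cap and port above 30 N).
It fails at once if the robot pushes on the photometer with more than 15 N (contact force between any of the fingers, the arm and photometer above 15 N or contact force between any of the fingers, the arm and port above 15 N).
It fails at once if the stopper or another bystander is moved more than 25 mm (distance of any of stopper, beaker, bottle_a, bottle_b, vial, vial_2, filter_case from where it was at the start of the episode above 0.025 m).
It also fails if it takes over 51 s, if anything falls off the work surface, if the arm or the gripper's body presses on something with over 40 N, if the wrist force passes 120 N, or if a joint passes its speed limit or range.

ROBOT

A 6-joint arm with a two-finger parallel gripper is mounted at the origin on the work surface. World frame = base frame: x ahead of the robot, y to its left, z up, the work surface at z = 0. Lengths are in m, angles in rad, forces in N, time in s.
With the tool pointing down it reaches from about 0.375 to 0.825 m from the base axis. Payload 5.5 kg.
Tool frame: the origin (TCP) lies midway between the tips of the shut fingers; the grasp point (between the pads) lies 19 mm behind it; z points along the fingers, y is the direction in which the jaws open and shut (so a half turn about z gives the same grasp; the last joint's range is limited). The gripper opens to 85 mm and grips with 20 to 120 N. Pads are 22 mm wide; open, the fingers measure 114 mm over their backs; the gripper's body (76 mm by 85 mm) begins 54 mm behind the grasp point. The pads swing forward as they close: fully open they stand 13 mm farther back than shut.
Start: joints at [-1.232, 0.314, -0.047, 1.21, 0, 1.571], TCP at [0.199, -0.566, 0.231] pointing down, gripper open.
Joint ranges: [-2.67, 2.67], [-0.69, 1.73], [-1.03, 1.25], [-2.08, 2.16], [-1.42, 1.45], [-3.14, 3.14]. Speed limits (rad/s): [2.39, 2.39, 3.01, 3.14, 3.14, 3.14].

INTERFACE

Orientations are given as a rotation vector (axis times angle).
In Python, from rig import get_state, get_image, job_done gives the robot as it stands.
- The arm moves only by the tool arm_command, never from a script. Its argument "series" is a list that holds one entry, the list of rows, each a list of 7 numbers: the shift along the world's x, y, z normalised to -1 to 1, where 1 is 25 mm, then the turn, a rotation vector about the world's x, y, z normalised to -1 to 1, where 1 is 0.1 rad, then the opening, from -1 (shut) to 1 (fully open). In form: [[[dx, dy, dz, rx, ry, rz, hand], ...]]. A call has 1 to 5 rows; each row shifts and turns the pose as measured when the row begins; what a row does not reach is not made up. A row lasts 1/12 s, in which the tool goes at most 41.7 mm and 7.16 degrees, less where a joint would pass 70% of its speed; a pose out of reach is approached as far as the arm can. A call with a number of a shift or a turn outside -1 to 1 is refused whole. A call with a gripper value outside its range is refused whole. The fingers move at their own pace and stop on an object; "force" is the grip in N (left out, the last holds). Time passes only in rows, so rows that do not move let the fingers close. It gives the time, the measured TCP pose, the force and the opening at its end, in the units of the state.
- get_state(): the state, without advancing time (a new reading comes with each control period).
- get_image(name): name is "side" or "top"; returns a dict with "color" (400x640x3 uint8, red, green, blue), "intrinsics" (3x3 intrinsics, pixels), "xyz" and "attitude" of the camera in the world. Camera axes: x right, y down, z forward; pixel columns grow to the right and rows downward; lengths in m; the calibration is good to about 2 mm. A picture is of the moment at which its call begins. There is no depth.
- job_done(): hands the job in, once; it reports no verdict.
The state is a dict: "t": time; "joint_positions": joint angles; "joint_vel": joint speeds; "tau": joint torques, N m; "ee_pos": TCP position; "orientation": TCP orientation; "force": force on the tool from outside, world axes, zero at the start; "ft_torque": the same for the moment, N m; "width": opening from 0.0 (shut) to 1.0 (fully open).
Only numpy, scipy, OpenCV 4.12 (cv2) and the standard library are available. Lean on these libraries where they do the work, as an engineer would, in place of code of your own. Each camera call takes 0.05 s, during which the arm holds its last target.

## Working session

There is one attempt and no reset: what is moved stays moved. The work goes in short steps, Python scripts to look and compute and a tool call to move; the robot and the scene stay as the last step left them, time stands still between calls to the robot, and variables do not carry over. Pictures are saved under pics/ and viewed, and the job is handed in when it is done.

Besides the shell and the picture viewer there is one more tool, called after ">>>" by a JSON object that holds its "name" and its "arguments", one argument or row to a line. arm_command: Moves the arm, as the interface text tells. Its arguments: {"type":"object","properties":{"series":{"type":"array"},"force":{"type":"number"}},"required":["series"]}

```bash
ls; mkdir -p pics; python3 - <<'E'
from rig import *
import cv2
s=get_state();print(s)
for n in("side","top"):
    d=get_image(n);cv2.imwrite(f"pics/{n}0.png",d["color"][:,:,::-1]);print(n,d["intrinsics"],d["xyz"],d["attitude"])
E
```

```text
pics
{'t': 0.0, 'joint_positions': array([-1.23196328e+00,  3.14230526e-01, -4.80653661e-02,  1.21018971e+00,
       -1.25188234e-05,  1.57076393e+00]), 'joint_vel': array([ 8.41590920e-04, -4.46684419e-04,  5.05255765e-04, -7.70397602e-05,
       -1.71272441e-03, -2.55939921e-04]), 'tau': array([ 3.29113300e-04, -5.39592183e+01,  3.39745688e+01,  1.92697614e-02,
       -1.46479761e-04, -7.50344810e-06]), 'ee_pos': array([ 0.1992395 , -0.56535206,  0.23043787]), 'orientation': array([-3.09496767e+00, -5.29465066e-01,  4.66493639e-04]), 'force': array([ 0.37071781,  0.28767366, -0.60661409]), 'ft_torque': array([-0.01368837,  0.01031393,  0.00231062]), 'width': 0.9972329247582329}
side [[399.80046718   0.         319.4907713 ]
 [  0.         399.80046718 197.16645072]
 [  0.           0.           1.        ]] [ 0.24847817 -0.58071113  0.62782123] [-2.27638234  0.58713013 -0.26706854]
top [[480.68057352   0.         322.70441724]
 [  0.         480.68057352 195.46066242]
 [  0.           0.           1.        ]] [ 0.3308237  -0.09277927  1.20959824] [-2.1168581   2.1158985  -0.16388612]
```

View pics/side0.png

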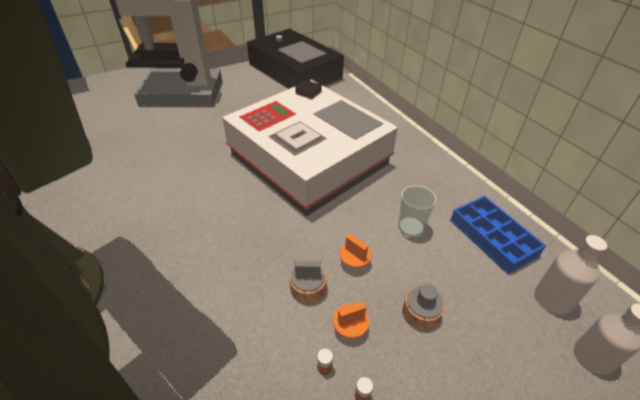

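View pics/top0.png

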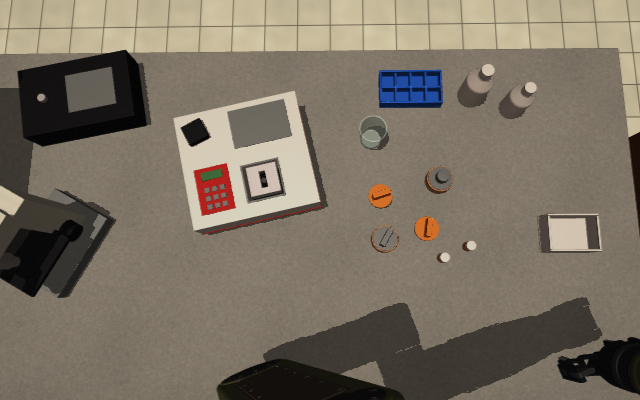

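The side view shows the cap (bar grip) at about (308,275), the stopper at (428,300) and the port at (298,135). In the top view the cap is at (385,238), the stopper at (440,179) and the port at (263,179). Next I'll zoom in on the cap and port.

```bash
cat > h.py <<'E'
import numpy as np,cv2
from scipy.spatial.transform import Rotation as R
from rig import get_state,get_image,job_done
def ray(d,u,v):
    K=d["intrinsics"];r=R.from_rotvec(d["attitude"]).as_matrix()@np.linalg.inv(K)@np.array([u,v,1.]);return np.array(d["xyz"]),r/np.linalg.norm(r)
def plane(d,u,v,z):
    o,r=ray(d,u,v);return o+r*(z-o[2])/r[2]
def proj(d,p):
    c=R.from_rotvec(d["attitude"]).as_matrix().T@(np.array(p)-d["xyz"]);q=d["intrinsics"]@c;return q[:2]/q[2]
def tri(d1,a,d2,b):
    o1,r1=ray(d1,*a);o2,r2=ray(d2,*b)
    A=np.array([r1,-r2]).T;t=np.linalg.lstsq(A,o2-o1,rcond=None)[0]
    p,q=o1+r1*t[0],o2+r2*t[1];return (p+q)/2,np.linalg.norm(p-q)
def crop(d,u0,v0,w,h,s,name):
    im=d["color"][v0:v0+h,u0:u0+w,::-1];cv2.imwrite("pics/"+name,cv2.resize(im,None,fx=s,fy=s,interpolation=cv2.INTER_CUBIC))
E
python3 - <<'E'
from h import *
S=get_image("side");T=get_image("top")
a=lambda d,u,v,w,h:cv2.resize(d["color"][v:v+h,u:u+w,::-1],(400,300),interpolation=cv2.INTER_CUBIC)
# 40x30 *? -> 10x for caps ; 5x port
m=np.vstack([np.hstack([a(T,365,223,40,30),a(S,278,252,60,45)]),np.hstack([a(T,233,160,60,45),a(S,258,105,80,60)])])
cv2.imwrite("pics/z1.png",m)
E
```

```text
(no output)
```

View pics/z1.png

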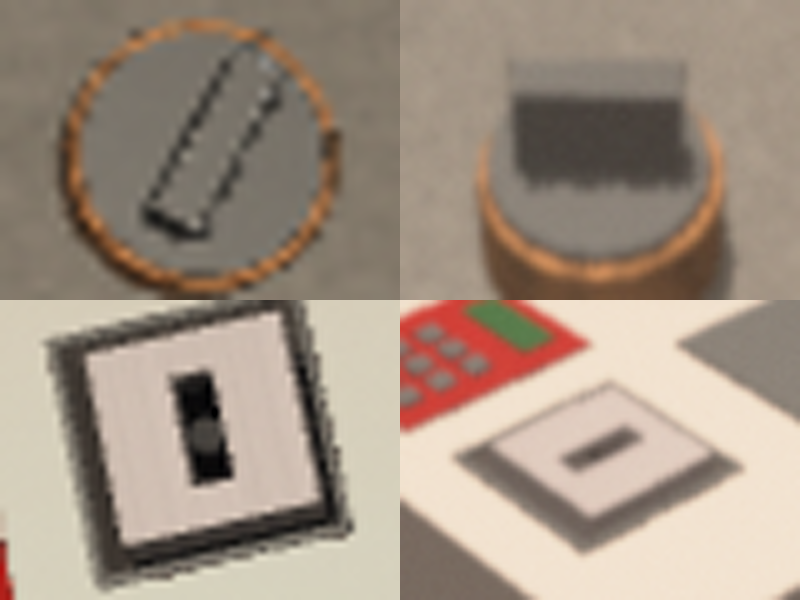

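```bash
python3 - <<'E'
from h import *
S=get_image("side");T=get_image("top")
def px(x,y,u0,v0,s): return ((x+.5)/s-.5+u0,(y+.5)/s-.5+v0)
print("nadir",proj(T,[0.3308,-0.0928,0.0]))
# side bar top face corners
for c in [(510,60),(685,60),(680,97),(515,97),(598,78)]:
    print("side bar",plane(S,*px(c[0]-400,c[1],278,252,400/60),0.077).round(4))
print("ring ctr T",plane(T,*px(203,155,365,223,10),.036))
for c in [(147,208),(238,45),(282,80),(205,235)]: print("top bar",plane(T,*px(*c,365,223,10),.077).round(4))
# port slot corners
zs=.116
print("port top:")
for c in [(170,376),(207,371),(233,480),(195,487)]: print(plane(T,*px(c[0],c[1]-300,233,160,400/60),zs).round(4))
for c in [(84,354),(275,311),(324,498),(122,546)]: print(plane(T,*px(c[0],c[1]-300,233,160,400/60),zs).round(4))
print("side plate")
for c in [(488,446),(612,384),(716,456),(590,518)]: print(plane(S,*px(c[0]-400,c[1]-300,258,105,5),zs).round(4))
for c in [(560,460),(628,427),(642,437),(574,473)]: print(plane(S,*px(c[0]-400,c[1]-300,258,105,5),zs).round(4))
#triangulate plate corners: top(84,354) far-left ; 
E
```

```text
nadir [334.70565658 282.54793436]
side bar [ 0.4204 -0.1986  0.077 ]
side bar [ 0.4597 -0.2201  0.077 ]
side bar [ 0.4529 -0.2296  0.077 ]
side bar [ 0.4163 -0.2096  0.077 ]
side bar [ 0.4375 -0.2144  0.077 ]
ring ctr T [ 0.43774655 -0.21505855  0.036     ]
top bar [ 0.4216 -0.1974  0.077 ]
top bar [ 0.46   -0.2195  0.077 ]
top bar [ 0.4517 -0.2297  0.077 ]
top bar [ 0.4153 -0.2109  0.077 ]
port top:
[0.5875 0.0862 0.116 ]
[0.5892 0.0732 0.116 ]
[0.5502 0.0631 0.116 ]
[0.5477 0.0764 0.116 ]
[0.5955 0.1168 0.116 ]
[0.6109 0.0497 0.116 ]
[0.5437 0.0311 0.116 ]
[0.5268 0.1013 0.116 ]
side plate
[0.5273 0.1052 0.116 ]
[0.5982 0.1232 0.116 ]
[0.6125 0.0509 0.116 ]
[0.5433 0.0368 0.116 ]
[0.5507 0.0806 0.116 ]
[0.5887 0.089  0.116 ]
[0.5905 0.0791 0.116 ]
[0.5517 0.069  0.116 ]
```

```bash
python3 - <<'E'
from h import *
S=get_image("side");T=get_image("top")
def px(x,y,u0,v0,s): return ((x+.5)/s-.5+u0,(y+.5)/s-.5+v0)
t=lambda c:px(c[0],c[1]-300,233,160,400/60)
s=lambda c:px(c[0]-400,c[1]-300,258,105,5)
tp=[(84,354),(275,311),(324,498),(122,546),(170,376),(207,371),(233,480),(195,487)]
sp=[(612,384),(716,456),(590,518),(488,446),(628,427),(642,437),(574,473),(560,460)]
P=[]
for a,b in zip(tp,sp):
    p,e=tri(T,t(a),S,s(b));P.append(p);print(p.round(4),e.round(4))
P=np.array(P);print(P[:4].mean(0),P[4:].mean(0))
# photometer top via white mask, top view
hsv=cv2.cvtColor(T["color"],cv2.COLOR_RGB2HSV)
m=cv2.inRange(hsv,(0,0,165),(40,70,255));m[:, :160]=0;m[:,340:]=0;m[:80]=0;m[245:]=0
cs,_=cv2.findContours(m,cv2.RETR_EXTERNAL,cv2.CHAIN_APPROX_NONE);c=max(cs,key=cv2.contourArea)
h=cv2.convexHull(c);q=cv2.approxPolyDP(h,6,True)[:,0];print(q)
W=np.array([plane(T,u,v,.11) for u,v in q]);print(W.round(4),W.mean(0))
for i in range(4):
    d=W[(i+1)%len(W)]-W[i];print(np.linalg.norm(d).round(4),np.arctan2(d[1],d[0]).round(4))
crop(T,160,80,180,160,4,"pm.png")
E
```

```text
[0.5943 0.1157 0.1215] 0.0003
[0.611  0.0493 0.1173] 0.001
[0.5417 0.031  0.1207] 0.0022
[0.5259 0.1009 0.1192] 0.0007
[0.5869 0.0858 0.1185] 0.0001
[0.5876 0.0726 0.1211] 0.0009
[0.5489 0.0624 0.1211] 0.0004
[0.5476 0.0755 0.12  ] 0.0014
[0.56824039 0.07420701 0.11966477] [0.5677669  0.07407016 0.12017751]
[[294  91]
 [319 201]
 [193 230]
 [173 118]]
[[ 0.7875  0.005   0.11  ]
 [ 0.517  -0.0567  0.11  ]
 [ 0.4494  0.2344  0.11  ]
 [ 0.7207  0.2969  0.11  ]] [0.61866484 0.11989875 0.11      ]
0.2775 -2.9173
0.2988 1.7988
0.2784 0.2264
0.2994 -1.3458
```

View pics/pm.png

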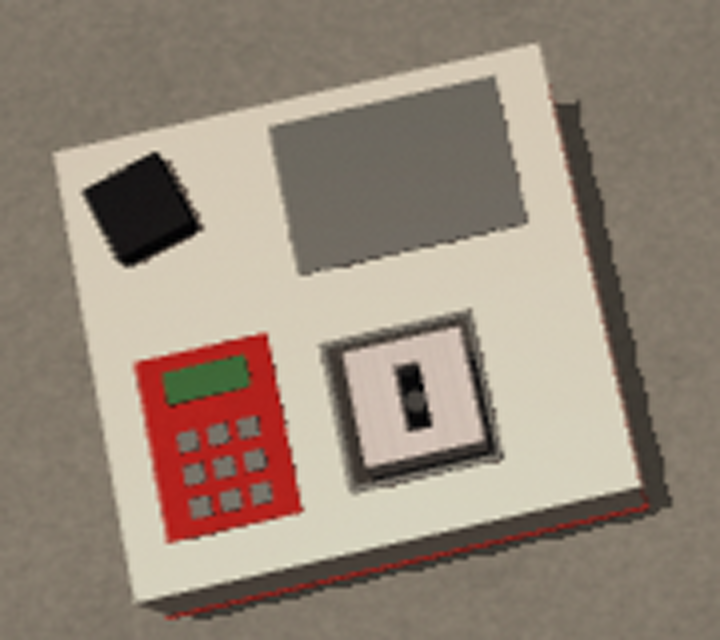

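>>> {"name": "arm_command", "arguments": {
  "series": [
    [[0.5,0.7,0,0,0,1,0],[0.5,0.7,0,0,0,1,0],[0.5,0.7,0,0,0,1,0],[0.5,0.7,0,0,0,1,0],[0.5,0.7,0,0,0,1,0]]
  ],
  "force": 40
}}

```text
t: 0.82
ee_pos: [0.2611, -0.4786, 0.2304]
orientation: [2.859, 1.299, -0.001]
force: [0.3, -0.1, -0.3]
width: 0.503
```

>>> {"name": "arm_command", "arguments": {
  "series": [
    [[0.5,0.75,-0.1,0,0,1,0],[0.5,0.75,-0.1,0,0,1,0],[0.5,0.75,-0.1,0,0,1,0],[0.5,0.75,-0.1,0,0,1,0],[0.5,0.75,-0.1,0,0,1,0]]
  ]
}}

```text
t: 1.23
ee_pos: [0.3263, -0.3809, 0.2186]
orientation: [2.422, 1.994, 0.0]
force: [0.2, 0.3, -0.2]
width: 0.498
```

>>> {"name": "arm_command", "arguments": {
  "series": [
    [[0.5,0.75,-0.1,0,0,1,0],[0.5,0.75,-0.1,0,0,1,0],[0.5,0.75,-0.1,0,0,1,0],[0.5,0.75,-0.1,0,0,1,0],[0.5,0.75,-0.1,0,0,1,0]]
  ]
}}

```text
t: 1.65
ee_pos: [0.3914, -0.2822, 0.2063]
orientation: [1.82, 2.553, 0.002]
force: [0.2, -0.2, -0.7]
width: 0.496
```

>>> {"name": "arm_command", "arguments": {
  "series": [
    [[0.4,0.6,-0.5,0,0,1,0],[0.4,0.6,-0.5,0,0,1,0],[0.4,0.6,-0.5,0,0,1,0],[0.4,0.6,-0.5,0,0,1,0],[0.4,0.6,-0.5,0,0,1,0]]
  ]
}}

```text
t: 2.07
ee_pos: [0.4463, -0.2033, 0.1451]
orientation: [1.089, 2.933, 0.006]
force: [0.3, -0.3, 0.4]
width: 0.498
```

```bash
cat >> h.py <<'E'
def head():
    s=get_state();m=R.from_rotvec(s["orientation"]).as_matrix();return s["ee_pos"].round(4),np.arctan2(m[1,1],m[0,1]).round(4),m[:,2].round(4),s["force"].round(2),s["ft_torque"].round(3),s["width"],s["t"]
E
python3 -c "
from h import *
print(head());print(get_state()['joint_positions'].round(3))"
```

```text
(array([ 0.4463, -0.2033,  0.1451]), np.float64(0.8597), array([ 1.400e-02, -9.000e-04, -9.999e-01]), array([ 0.26, -0.31,  0.39]), array([-0.005, -0.065, -0.045]), 0.4982566409766089, 2.0667)
[-0.431  0.153 -0.457  0.948  0.005  0.28 ]
```

>>> {"name": "arm_command", "arguments": {
  "series": [
    [[-0.2,-0.2,-0.4,0,0,0.7,0],[-0.17,-0.24,-0.4,0,0,0.7,0],[0,0,-0.2,0,0,0.7,0],[0,0,0,0,0,0,0]]
  ]
}}

```text
t: 2.4
ee_pos: [0.4378, -0.2099, 0.1167]
orientation: [0.743, 3.042, 0.012]
force: [-1.0, -0.2, 1.0]
width: 0.497
```

```bash
python3 - <<'E'
from h import *
print(head())
T=get_image("top");S=get_image("side")
a=lambda d,u,v,w,h:cv2.resize(d["color"][v:v+h,u:u+w,::-1],(400,300),interpolation=cv2.INTER_CUBIC)
cv2.imwrite("pics/g1.png",np.hstack([a(T,345,208,80,60),a(S,248,222,120,90)]))
E
```

```text
(array([ 0.4378, -0.2099,  0.1167]), np.float64(1.0914), array([ 0.012 ,  0.005 , -0.9999]), array([-0.95, -0.16,  0.98]), array([-0.003,  0.074,  0.026]), 0.4973119307032615, 2.4)
```

View pics/g1.png

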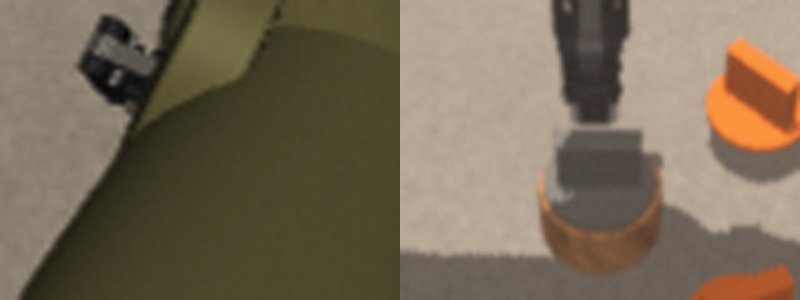

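>>> {"name": "arm_command", "arguments": {
  "series": [
    [[-0.03,-0.17,-0.4,-0.05,0.12,-0.2,0],[0,0,0,0,0,0,0],[0,0,-0.7,0,0,0,0],[0,0,-0.6,0,0,0,0]]
  ]
}}

```text
t: 2.83
ee_pos: [0.4415, -0.2173, 0.078]
orientation: [0.793, 3.03, -0.006]
force: [0.2, -0.5, 0.2]
width: 0.504
```

```bash
python3 -c "
from h import *
print(head())"
```

```text
(array([ 0.4415, -0.2173,  0.078 ]), np.float64(1.059), array([ 0.0081, -0.0057, -1.    ]), array([ 0.23, -0.47,  0.15]), array([ 0.029,  0.037, -0.006]), 0.5042192211229725, 2.8333)
```

>>> {"name": "arm_command", "arguments": {
  "series": [
    [[-0.18,0.12,-0.1,0.05,0.08,0.1,0],[0,0,0,0,0,0,0],[0,0,0,0,0,0,0]]
  ]
}}

```text
t: 3.08
ee_pos: [0.4353, -0.2137, 0.0738]
orientation: [-0.782, -3.039, -0.0]
force: [0.2, -0.1, 0.2]
width: 0.505
```

```bash
python3 -c "
from h import *
print(head())"
```

```text
(array([ 0.4353, -0.2137,  0.0738]), np.float64(1.0673), array([-0.004 ,  0.0012, -1.    ]), array([ 0.23, -0.12,  0.2 ]), array([-0.066, -0.008,  0.008]), 0.5047521122820783, 3.0833)
```

>>> {"name": "arm_command", "arguments": {
  "series": [
    [[0.05,-0.02,-0.4,0,0,0,0],[0.02,0,-0.4,0,-0.03,0,0],[0,0,-0.15,0,0,0,0],[0,0,0,0,0,0,0]]
  ]
}}

```text
t: 3.42
ee_pos: [0.4395, -0.2154, 0.0509]
orientation: [0.783, 3.039, -0.0]
force: [0.0, -0.1, 0.2]
width: 0.501
```

```bash
python3 -c "
from h import *
print(head())
crop(get_image('side'),248,222,120,90,5,'g2.png')"
```

```text
(array([ 0.4395, -0.2154,  0.0509]), np.float64(1.0664), array([ 0.0034, -0.0011, -1.    ]), array([ 0.  , -0.09,  0.17]), array([ 0.05 ,  0.008, -0.024]), 0.5012402593383709, 3.4167)
```

View pics/g2.png

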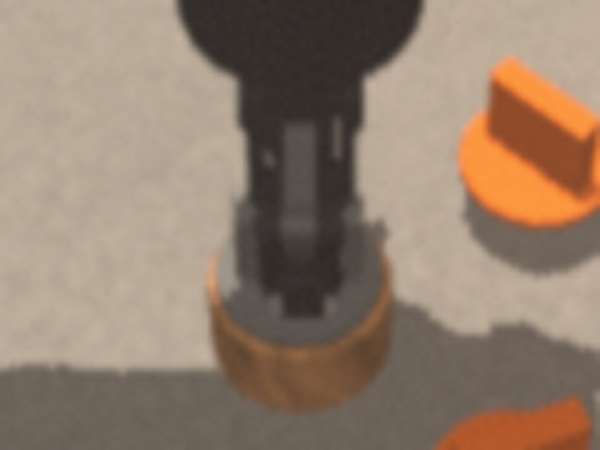

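>>> {"name": "arm_command", "arguments": {
  "series": [
    [[-0.08,0.04,0,0,0,0.05,0],[0,0,0,0,0,0,-1],[0,0,0,0,0,0,-1],[0,0,0,0,0,0,-1],[0,0,0,0,0,0,-1]]
  ],
  "force": 40
}}

```text
t: 3.88
ee_pos: [0.4383, -0.2148, 0.0527]
orientation: [0.774, 3.039, -0.001]
force: [-0.2, 0.4, -1.6]
width: 0.134
```

```bash
python3 -c "
from h import *
print(head())"
```

```text
(array([ 0.4383, -0.2148,  0.0527]), np.float64(1.0718), array([ 0.0053, -0.0021, -1.    ]), array([-0.17,  0.44, -1.61]), array([-0.011,  0.004,  0.014]), 0.13399509329210924, 3.8833)
```

>>> {"name": "arm_command", "arguments": {
  "series": [
    [[0,0,0,0,0,0,-1],[0,0,0.4,0,0,0,-1],[0,0,0.8,0,0,0,-1],[0,0,1,0,0,0,-1],[0,0,1,0,0,0,-1]]
  ]
}}

```text
t: 4.3
ee_pos: [0.4332, -0.2123, 0.1316]
orientation: [-0.774, -3.039, -0.003]
force: [-0.1, -0.4, -0.9]
width: 0.131
```

>>> {"name": "arm_command", "arguments": {
  "series": [
    [[0.1,0,1,0,0,0.3,-1],[0.2,0.5,1,0,0,0.5,-1],[0.3,0.7,0.5,0,0,0.6,-1],[0.3,0.7,0.3,0,0,0.6,-1],[0.3,0.7,0.1,0,0,0.6,-1]]
  ]
}}

```text
t: 4.72
ee_pos: [0.4645, -0.1487, 0.2169]
orientation: [0.369, 3.117, -0.004]
force: [-0.0, 0.5, -2.3]
width: 0.131
```

```bash
python3 -c "
from h import *
print(head())
S=get_image('side');print(proj(S,get_state()['ee_pos']))
cv2.imwrite('pics/l1.png',S['color'][:,:,::-1])"
```

```text
(array([ 0.4645, -0.1487,  0.2169]), np.float64(1.3354), array([ 0.0025, -0.0026, -1.    ]), array([-0.02,  0.54, -2.34]), array([ 0.024, -0.069,  0.039]), 0.13095791208454433, 4.7167)
[302.14208618 171.94195461]
```

View pics/l1.png

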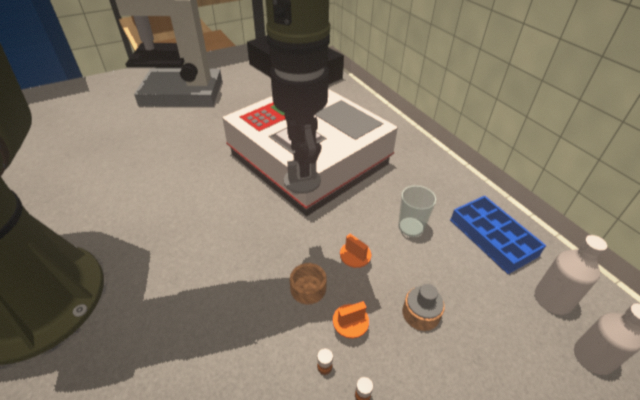

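>>> {"name": "arm_command", "arguments": {
  "series": [
    [[0.4,0.85,0,0,0,0.5,-1],[0.4,0.85,0,0,0,0.5,-1],[0.4,0.85,0,0,0,0.5,-1],[0.4,0.85,0,0,0,0.5,-1],[0.4,0.85,0,0,0,0.5,-1]]
  ]
}}

```text
t: 5.18
ee_pos: [0.5165, -0.0376, 0.2219]
orientation: [-0.041, 3.133, -0.002]
force: [0.3, -0.3, -0.4]
width: 0.133
```

```bash
python3 -c "
from h import *
print(head())"
```

```text
(array([ 0.5165, -0.0376,  0.2219]), np.float64(1.5967), array([ 0.0079, -0.0012, -1.    ]), array([ 0.34, -0.34, -0.35]), array([-0.031, -0.047, -0.014]), 0.1331790023342217, 5.1833)
```

>>> {"name": "arm_command", "arguments": {
  "series": [
    [[0.4,0.9,0,0,0,0.4,-1],[0.4,0.9,0,0,0,0.4,-1],[0.4,0.9,0,0,0,0.4,-1],[0.4,0.9,-0.1,0,0.05,0.4,-1],[0.4,0.8,-0.2,0,0,0.4,-1]]
  ]
}}

```text
t: 5.6
ee_pos: [0.5678, 0.078, 0.2183]
orientation: [-0.368, 3.115, -0.001]
force: [0.3, -0.7, -1.4]
width: 0.128
```

>>> {"name": "arm_command", "arguments": {
  "series": [
    [[0,0,-0.3,0,0,0,-1],[0,0,0,0,0,0,-1]]
  ]
}}

```text
t: 5.77
ee_pos: [0.5689, 0.0819, 0.2104]
orientation: [-0.377, 3.114, 0.001]
force: [-0.3, -0.5, -0.9]
width: 0.135
```

```bash
python3 -c "
from h import *
print(head())"
```

```text
(array([0.5689, 0.0819, 0.2104]), np.float64(1.812), array([ 0.0051,  0.0015, -1.    ]), array([-0.35, -0.48, -0.92]), array([-0.013, -0.001,  0.018]), 0.1350272866443742, 5.7667)
```

>>> {"name": "arm_command", "arguments": {
  "series": [
    [[-0.03,-0.28,-0.5,0,0.04,-0.15,-1],[0,0,-0.4,0,0,0,-1],[0,0,-0.2,0,0,0,-1],[0,0,0,0,0,0,-1]]
  ]
}}

```text
t: 6.1
ee_pos: [0.5664, 0.0716, 0.1808]
orientation: [0.346, -3.122, -0.001]
force: [0.2, -0.5, -0.9]
width: 0.132
```

```bash
python3 -c "
from h import *
print(head())
S=get_image('side')
s=get_state();e=s['ee_pos']
crop(S,248,75,120,90,6,'p1.png')
crop(get_image('top'),203,130,120,90,6,'p1t.png')
"
```

```text
(array([0.5664, 0.0716, 0.1808]), np.float64(1.7915), array([-4.e-04,  3.e-04, -1.e+00]), array([ 0.16, -0.54, -0.88]), array([-0.01 ,  0.054,  0.014]), 0.13205266505523489, 6.1)
```

View pics/p1.png

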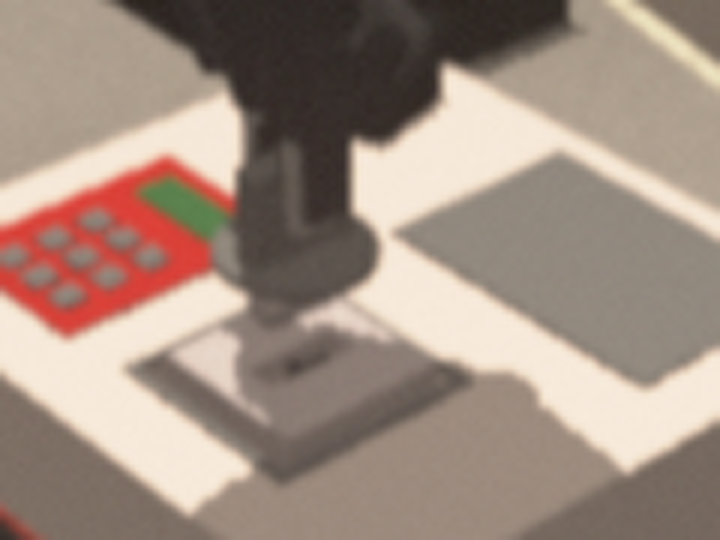

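View pics/p1t.png

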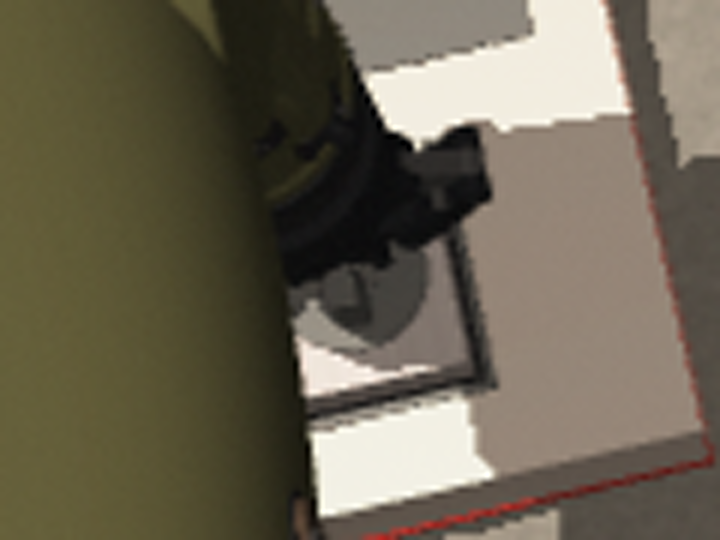

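```bash
python3 -c "
from h import *
S=get_image('side');T=get_image('top')
e=get_state()['ee_pos']
th=np.linspace(0,6.283,200)
for dz in(.0123-.024,.0123-.029):
  c=e+[0,0,dz]
  q=np.array([proj(S,c+[.03*np.cos(a),.03*np.sin(a),0]) for a in th]);q=(q-[248,75]+.5)*6-.5
  print('S',q.min(0),q.max(0))
  q=np.array([proj(T,c+[.03*np.cos(a),.03*np.sin(a),0]) for a in th]);q=(q-[203,130]+.5)*6-.5
  print('T',q.min(0),q.max(0))
b=.221
for s in(-1,1):
  print('tongue end',(proj(S,e+[s*.018*np.cos(b),s*.018*np.sin(b),.0123-.048])-[248,75]+.5)*6-.5)
print((proj(S,[.568,.0742,.12])-[248,75]+.5)*6)
"
```

```text
S [214.51356166 195.069689  ] [386.15794623 288.2648043 ]
T [264.41182792 187.17395717] [425.93829319 345.32348191]
S [215.22868863 207.24023675] [386.16738752 300.68391102]
T [266.8325488  190.50664952] [427.62063187 347.96083974]
tongue end [262.89269928 317.26098862]
tongue end [340.61882933 280.2869254 ]
[302.60577022 359.47402862]
```

>>> {"name": "arm_command", "arguments": {
  "series": [
    [[0.06,0.1,-0.1,0,0,0.05,-1],[0,0,-0.1,0,0,0,-1],[0,0,0,0,0,0,-1]]
  ]
}}

```text
t: 6.55
ee_pos: [0.5705, 0.0751, 0.1789]
orientation: [-0.355, 3.116, 0.001]
force: [0.3, 0.7, -1.8]
width: 0.135
```

```bash
python3 -c "
from h import *
print(head())"
```

```text
(array([0.5705, 0.0751, 0.1789]), np.float64(1.7976), array([ 0.0054,  0.0014, -1.    ]), array([ 0.33,  0.73, -1.84]), array([ 0.029, -0.002, -0.028]), 0.13519121157382877, 6.55)
```

>>> {"name": "arm_command", "arguments": {
  "series": [
    [[-0.08,-0.02,-0.1,0,0.04,0,-1],[0,0,-0.1,0,0,0,-1]]
  ]
}}

```text
t: 6.72
ee_pos: [0.569, 0.0749, 0.1742]
orientation: [-0.356, 3.119, 0.002]
force: [-0.1, 0.0, -1.2]
width: 0.132
```

>>> {"name": "arm_command", "arguments": {
  "series": [
    [[0,0,0,0,0,0,-1]]
  ]
}}

```text
t: 6.8
ee_pos: [0.5687, 0.0749, 0.1737]
orientation: [-0.356, 3.119, 0.002]
force: [0.0, -0.1, -1.3]
width: 0.131
```

>>> {"name": "arm_command", "arguments": {
  "series": [
    [[0,0,0,0,0,0,-1]]
  ]
}}

```text
t: 6.88
ee_pos: [0.5685, 0.0749, 0.1735]
orientation: [-0.356, 3.12, 0.002]
force: [-0.9, -0.0, -0.8]
width: 0.131
```

```bash
python3 -c "
from h import *
print(head())"
```

```text
(array([0.5685, 0.0749, 0.1735]), np.float64(1.7982), array([ 0.0015,  0.0015, -1.    ]), array([-0.92, -0.01, -0.82]), array([0.002, 0.009, 0.012]), 0.1306776057441384, 6.8833)
```

>>> {"name": "arm_command", "arguments": {
  "series": [
    [[-0.02,-0.02,-0.15,0,0,0,-1],[0,0,-0.15,0,0,0,-1],[0,0,-0.1,0,0,0,-1],[0,0,0,0,0,0,-1]]
  ]
}}

```text
t: 7.22
ee_pos: [0.568, 0.0744, 0.1625]
orientation: [-0.356, 3.12, 0.002]
force: [-0.8, -0.4, -0.4]
width: 0.129
```

```bash
python3 -c "
from h import *
print(head())
crop(get_image('side'),248,75,120,90,6,'p2.png')"
```

```text
(array([0.568 , 0.0744, 0.1625]), np.float64(1.7983), array([ 0.0015,  0.0015, -1.    ]), array([-0.79, -0.35, -0.43]), array([-0.014,  0.05 ,  0.06 ]), 0.12940896085091624, 7.2167)
```

View pics/p2.png

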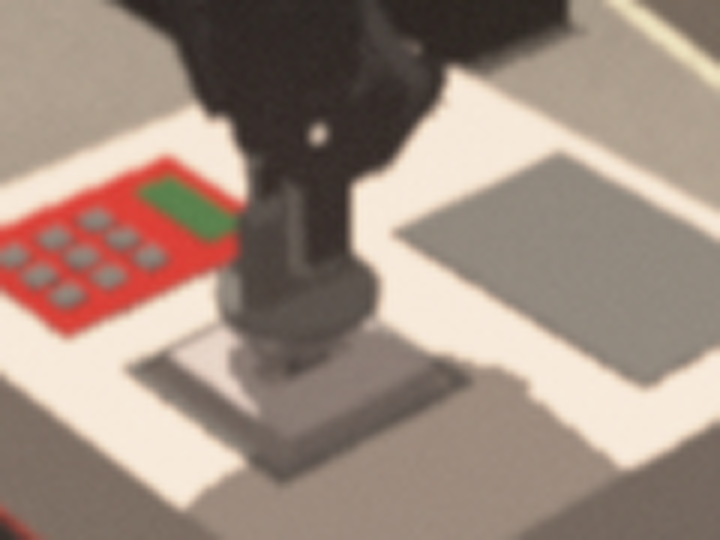

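The tongue is just above the slot at about (290,360) and lined up with it. I'll go down in small steps and watch the force.

>>> {"name": "arm_command", "arguments": {
  "series": [
    [[0,0,-0.08,0,0,0,-1],[0,0,-0.08,0,0,0,-1]]
  ]
}}

```text
t: 7.43
ee_pos: [0.5683, 0.0744, 0.1587]
orientation: [-0.356, 3.119, 0.002]
force: [-0.0, 0.6, -0.8]
width: 0.131
```

>>> {"name": "arm_command", "arguments": {
  "series": [
    [[0,0,-0.08,0,0,0,-1],[0,0,-0.08,0,0,0,-1]]
  ]
}}

```text
t: 7.6
ee_pos: [0.5684, 0.0744, 0.1545]
orientation: [-0.356, 3.119, 0.002]
force: [-0.5, 0.5, -0.9]
width: 0.131
```

```bash
python3 -c "
from h import *
print(head())"
```

```text
(array([0.5684, 0.0744, 0.1545]), np.float64(1.7983), array([ 0.0025,  0.0016, -1.    ]), array([-0.49,  0.45, -0.94]), array([-0.022, -0.026, -0.003]), 0.13105821338207005, 7.6)
```

>>> {"name": "arm_command", "arguments": {
  "series": [
    [[0,0,-0.08,0,0,0,-1],[0,0,-0.08,0,0,0,-1]]
  ]
}}

```text
t: 7.77
ee_pos: [0.5684, 0.0744, 0.15]
orientation: [-0.356, 3.119, 0.002]
force: [0.3, 0.6, -1.3]
width: 0.135
```

>>> {"name": "arm_command", "arguments": {
  "series": [
    [[0,0,-0.08,0,0,0,-1],[0,0,-0.04,0,0,0,-1]]
  ]
}}

```text
t: 7.93
ee_pos: [0.5685, 0.0744, 0.1467]
orientation: [-0.356, 3.119, 0.002]
force: [-0.7, -0.2, 2.4]
width: 0.132
```

```bash
python3 -c "
from h import *
print(head())
crop(get_image('side'),248,75,120,90,6,'p3.png')"
```

```text
(array([0.5685, 0.0744, 0.1467]), np.float64(1.7983), array([ 0.0026,  0.0016, -1.    ]), array([-0.7 , -0.25,  2.39]), array([-0.027,  0.119,  0.014]), 0.1317522442467341, 7.9333)
```

View pics/p3.png

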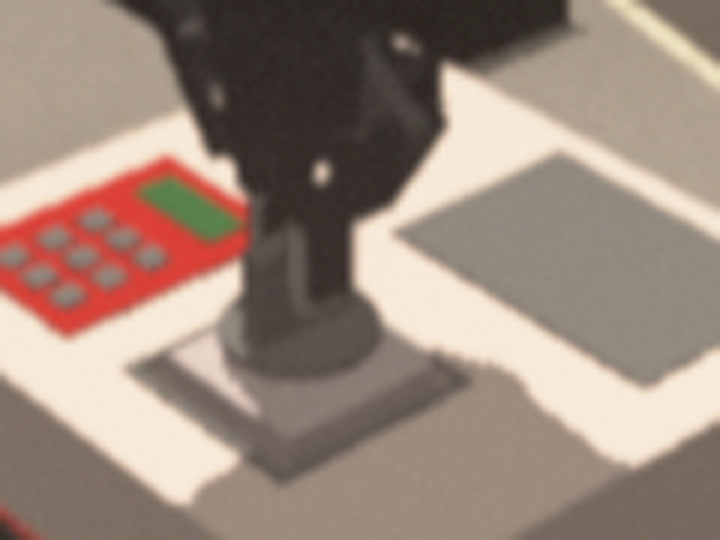

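>>> {"name": "arm_command", "arguments": {
  "series": [
    [[0,0,-0.08,0,0,0,-1],[0,0,0,0,0,0,-1]]
  ]
}}

```text
t: 8.15
ee_pos: [0.5686, 0.0745, 0.145]
orientation: [-0.356, 3.118, 0.002]
force: [-0.6, 1.0, 1.3]
width: 0.131
```

>>> {"name": "arm_command", "arguments": {
  "series": [
    [[0,0,-0.04,0,0,0,-1],[0,0,0,0,0,0,-1]]
  ]
}}

```text
t: 8.32
ee_pos: [0.5687, 0.0745, 0.1444]
orientation: [-0.356, 3.118, 0.002]
force: [-1.4, 0.8, 2.0]
width: 0.128
```

>>> {"name": "arm_command", "arguments": {
  "series": [
    [[0,0,0,0,0,0,-1]]
  ]
}}

```text
t: 8.4
ee_pos: [0.5687, 0.0745, 0.1446]
orientation: [-0.356, 3.117, 0.002]
force: [-0.5, 0.1, 2.2]
width: 0.133
```

>>> {"name": "arm_command", "arguments": {
  "series": [
    [[0,0,-0.06,0,0,0,-1],[0,0,-0.06,0,0,0,-1],[0,0,-0.04,0,0,0,-1]]
  ]
}}

```text
t: 8.65
ee_pos: [0.5694, 0.0746, 0.1414]
orientation: [-0.356, 3.116, 0.002]
force: [-0.8, 0.0, 6.1]
width: 0.132
```

>>> {"name": "arm_command", "arguments": {
  "series": [
    [[0,0,0,0,0,0,-1]]
  ]
}}

```text
t: 8.73
ee_pos: [0.5694, 0.0747, 0.1414]
orientation: [-0.356, 3.115, 0.002]
force: [-1.7, 0.7, 4.0]
width: 0.133
```

>>> {"name": "arm_command", "arguments": {
  "series": [
    [[0,0,0,0,0,0,-1]]
  ]
}}

```text
t: 8.82
ee_pos: [0.5696, 0.0747, 0.1415]
orientation: [-0.356, 3.115, 0.002]
force: [-1.2, -0.2, 4.7]
width: 0.13
```

>>> {"name": "arm_command", "arguments": {
  "series": [
    [[-0.04,0,-0.07,0,0.03,0,-1],[0,0,-0.06,0,0,0,-1],[0,0,-0.04,0,0,0,-1]]
  ]
}}

```text
t: 9.07
ee_pos: [0.5705, 0.0749, 0.1389]
orientation: [-0.356, 3.114, 0.003]
force: [-1.2, -0.8, 7.3]
width: 0.13
```

>>> {"name": "arm_command", "arguments": {
  "series": [
    [[0,0,0,0,0,0,-1]]
  ]
}}

```text
t: 9.15
ee_pos: [0.5709, 0.075, 0.1392]
orientation: [-0.356, 3.113, 0.003]
force: [-1.1, -0.2, 5.4]
width: 0.131
```

>>> {"name": "arm_command", "arguments": {
  "series": [
    [[0,0,0,0,0,0,-1]]
  ]
}}

```text
t: 9.23
ee_pos: [0.5712, 0.0751, 0.1396]
orientation: [-0.356, 3.112, 0.003]
force: [-1.3, 0.1, 6.7]
width: 0.131
```

```bash
python3 -c "
from h import *
print(head())
crop(get_image('side'),248,75,120,90,6,'p4.png')"
```

```text
(array([0.5712, 0.0751, 0.1396]), np.float64(1.7984), array([ 0.0086,  0.0031, -1.    ]), array([-1.27,  0.14,  6.66]), array([ 0.001,  0.384, -0.014]), 0.13055099044689286, 9.2333)
```

View pics/p4.png

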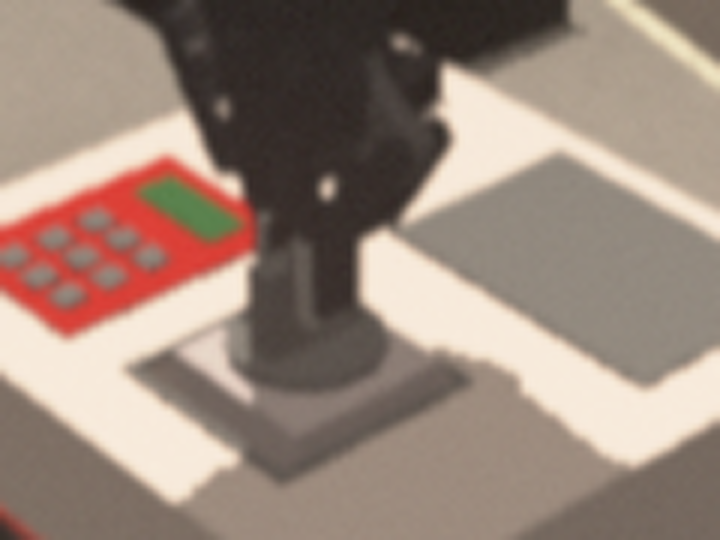

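>>> {"name": "arm_command", "arguments": {
  "series": [
    [[-0.06,0,-0.06,-0.01,0.06,0,-1],[-0.05,0,-0.05,-0.01,0.05,0,-1],[-0.03,0,-0.04,0,0.03,0,-1]]
  ]
}}

```text
t: 9.53
ee_pos: [0.5714, 0.0752, 0.1385]
orientation: [-0.356, 3.119, 0.001]
force: [-1.2, -0.4, 7.5]
width: 0.132
```

>>> {"name": "arm_command", "arguments": {
  "series": [
    [[-0.02,0,-0.02,0,0.02,0,-1]]
  ]
}}

```text
t: 9.62
ee_pos: [0.5716, 0.0752, 0.1386]
orientation: [-0.356, 3.12, 0.002]
force: [0.2, 0.6, 6.0]
width: 0.131
```

>>> {"name": "arm_command", "arguments": {
  "series": [
    [[-0.02,0,-0.02,0,0.02,0,-1]]
  ]
}}

```text
t: 9.7
ee_pos: [0.5717, 0.0752, 0.1388]
orientation: [-0.356, 3.12, 0.002]
force: [-1.3, -0.4, 6.9]
width: 0.132
```

```bash
python3 -c "
from h import *
print(head())"
```

```text
(array([0.5717, 0.0752, 0.1388]), np.float64(1.7981), array([ 9.0e-04,  1.3e-03, -1.0e+00]), array([-1.3 , -0.39,  6.88]), array([-0.047,  0.305, -0.053]), 0.13154051693807364, 9.7)
```

>>> {"name": "arm_command", "arguments": {
  "series": [
    [[-0.14,-0.02,-0.07,0,0.02,0,-1],[-0.1,-0.02,-0.05,0,0.02,0,-1]]
  ]
}}

```text
t: 9.87
ee_pos: [0.5693, 0.0746, 0.1379]
orientation: [-0.356, 3.117, 0.002]
force: [1.2, -0.1, 7.6]
width: 0.131
```

>>> {"name": "arm_command", "arguments": {
  "series": [
    [[-0.06,0,-0.03,0,0.02,0,-1]]
  ]
}}

```text
t: 9.95
ee_pos: [0.5692, 0.0747, 0.1381]
orientation: [-0.356, 3.116, 0.002]
force: [0.9, -0.8, 7.7]
width: 0.13
```

>>> {"name": "arm_command", "arguments": {
  "series": [
    [[-0.04,0,-0.03,0,0.02,0,-1]]
  ]
}}

```text
t: 10.03
ee_pos: [0.5693, 0.0747, 0.1383]
orientation: [-0.355, 3.116, 0.002]
force: [-1.3, -0.7, 7.4]
width: 0.133
```

```bash
python3 -c "
from h import *
print(head())"
```

```text
(array([0.5693, 0.0747, 0.1383]), np.float64(1.798), array([ 0.0056,  0.0022, -1.    ]), array([-1.29, -0.7 ,  7.42]), array([-0.16 ,  0.298,  0.042]), 0.1328294444952032, 10.0333)
```

>>> {"name": "arm_command", "arguments": {
  "series": [
    [[-0.06,-0.01,-0.07,-0.01,0.06,0,-1],[-0.05,-0.01,-0.06,0,0.04,0,-1]]
  ]
}}

```text
t: 10.2
ee_pos: [0.5694, 0.0746, 0.1374]
orientation: [-0.356, 3.119, 0.003]
force: [-0.3, -0.4, 8.2]
width: 0.131
```

>>> {"name": "arm_command", "arguments": {
  "series": [
    [[-0.05,0,-0.05,0,0.04,-0.3,-1]]
  ]
}}

```text
t: 10.28
ee_pos: [0.5695, 0.0747, 0.1372]
orientation: [-0.309, 3.126, 0.004]
force: [-0.3, -1.4, 7.7]
width: 0.134
```

>>> {"name": "arm_command", "arguments": {
  "series": [
    [[-0.05,0,-0.04,0,0.04,-0.6,-1]]
  ]
}}

```text
t: 10.37
ee_pos: [0.5696, 0.0747, 0.1372]
orientation: [0.212, -3.134, -0.004]
force: [0.5, -0.9, 8.0]
width: 0.134
```

```bash
python3 -c "
from h import *
print(head())"
```

```text
(array([0.5696, 0.0747, 0.1372]), np.float64(1.7061), array([-6.0e-04,  2.5e-03, -1.0e+00]), array([ 0.48, -0.88,  7.99]), array([-0.108,  0.071, -0.052]), 0.13436935912490505, 10.3667)
```

>>> {"name": "arm_command", "arguments": {
  "series": [
    [[-0.05,0,-0.05,-0.02,0.02,-0.5,-1],[-0.05,0,-0.04,-0.01,0.02,-0.5,-1]]
  ]
}}

```text
t: 10.53
ee_pos: [0.5697, 0.0748, 0.1371]
orientation: [-0.047, 3.14, -0.0]
force: [-0.2, 0.4, 7.9]
width: 0.134
```

```bash
python3 -c "
from h import *
print(head())"
```

```text
(array([0.5697, 0.0748, 0.1371]), np.float64(1.6005), array([ 9.e-04, -2.e-04, -1.e+00]), array([-0.25,  0.42,  7.94]), array([-0.075,  0.111,  0.008]), 0.1336429548041209, 10.5333)
```

>>> {"name": "arm_command", "arguments": {
  "series": [
    [[-0.06,-0.02,-0.05,0,0.03,-0.6,-1],[-0.06,-0.02,-0.05,0,0.03,-0.6,-1],[-0.06,-0.02,-0.05,0,0.03,-0.6,-1]]
  ]
}}

```text
t: 10.78
ee_pos: [0.5698, 0.0743, 0.1368]
orientation: [0.249, 3.13, 0.003]
force: [0.0, 0.3, 8.5]
width: 0.133
```

```bash
python3 -c "
from h import *
print(head())
crop(get_image('side'),248,75,120,90,6,'p5.png')"
```

```text
(array([0.5698, 0.0743, 0.1368]), np.float64(1.4121), array([ 0.0015,  0.0019, -1.    ]), array([0.04, 0.34, 8.52]), array([ 0.146,  0.026, -0.005]), 0.1330236385632575, 10.7833)
```

View pics/p5.png

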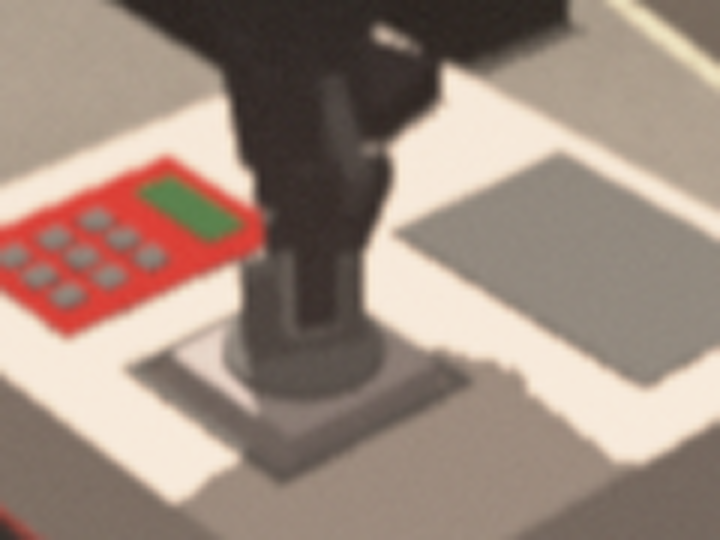

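>>> {"name": "arm_command", "arguments": {
  "series": [
    [[-0.06,-0.01,-0.04,0,0.03,-0.7,-1],[-0.06,-0.01,-0.04,-0.01,0.03,-0.7,-1],[-0.06,-0.01,-0.04,0,0.03,-0.7,-1],[-0.06,-0.01,-0.04,-0.01,0.03,-0.7,-1]]
  ]
}}

```text
t: 11.17
ee_pos: [0.5697, 0.074, 0.1374]
orientation: [0.706, 3.059, 0.003]
force: [-0.1, 0.6, 7.7]
width: 0.131
```

```bash
python3 -c "
from h import *
print(head())"
```

```text
(array([0.5697, 0.074 , 0.1374]), np.float64(1.1171), array([ 0.0025,  0.0014, -1.    ]), array([-0.1 ,  0.62,  7.71]), array([ 0.053, -0.016,  0.046]), 0.13091500896833203, 11.1667)
```

>>> {"name": "arm_command", "arguments": {
  "series": [
    [[-0.06,0,-0.06,-0.01,0.03,-0.7,-1],[-0.06,0,-0.05,-0.01,0.03,-0.7,-1],[-0.06,0,-0.05,0,0.03,-0.7,-1],[-0.06,0,-0.05,-0.01,0.03,-0.7,-1]]
  ]
}}

```text
t: 11.5
ee_pos: [0.5697, 0.0742, 0.1369]
orientation: [1.147, 2.921, -0.001]
force: [-0.1, -0.0, 7.3]
width: 0.128
```

```bash
python3 -c "
from h import *
print(head())"
```

```text
(array([0.5697, 0.0742, 0.1369]), np.float64(0.8224), array([ 0.0031, -0.0016, -1.    ]), array([-0.12, -0.01,  7.31]), array([-0.026, -0.049, -0.014]), 0.12829026712622635, 11.5)
```

>>> {"name": "arm_command", "arguments": {
  "series": [
    [[-0.06,0,-0.05,0,0.03,-0.7,-1],[-0.06,0,-0.05,0,0.03,-0.7,-1],[-0.06,0,-0.05,0,0.03,-0.7,-1],[-0.06,0,-0.05,0,0.03,-0.7,-1]]
  ]
}}

```text
t: 11.83
ee_pos: [0.5698, 0.0744, 0.1366]
orientation: [1.563, 2.72, -0.0]
force: [0.1, -0.7, 9.2]
width: 0.128
```

```bash
python3 -c "
from h import *
print(head())"
```

```text
(array([0.5698, 0.0744, 0.1366]), np.float64(0.5277), array([ 0.0034, -0.002 , -1.    ]), array([ 0.09, -0.71,  9.2 ]), array([-0.093, -0.05 , -0.055]), 0.1284466572273716, 11.8333)
```

>>> {"name": "arm_command", "arguments": {
  "series": [
    [[-0.06,0,-0.03,0,0.04,-0.7,-1],[-0.06,0,-0.03,0,0.03,-0.7,-1],[-0.06,0,-0.04,0,0.03,-0.6,-1]]
  ]
}}

```text
t: 12.08
ee_pos: [0.5697, 0.0745, 0.1375]
orientation: [1.841, 2.541, -0.001]
force: [-0.1, -1.1, 7.0]
width: 0.128
```

```bash
python3 -c "
from h import *
print(head())"
```

```text
(array([0.5697, 0.0745, 0.1375]), np.float64(0.3168), array([ 0.0023, -0.0021, -1.    ]), array([-0.1 , -1.14,  7.01]), array([-0.114, -0.132,  0.029]), 0.12812848366070081, 12.0833)
```

>>> {"name": "arm_command", "arguments": {
  "series": [
    [[-0.06,0,-0.04,0,0.03,-0.5,-1],[-0.06,0,-0.03,0,0.03,-0.4,-1]]
  ]
}}

```text
t: 12.25
ee_pos: [0.5697, 0.0745, 0.138]
orientation: [1.961, 2.45, -0.0]
force: [0.9, -0.3, 6.6]
width: 0.134
```

```bash
python3 -c "
from h import *
print(head())"
```

```text
(array([0.5697, 0.0745, 0.138 ]), np.float64(0.2209), array([ 0.0024, -0.0021, -1.    ]), array([ 0.85, -0.27,  6.61]), array([-0.1  , -0.149, -0.028]), 0.13379647897384592, 12.25)
```

>>> {"name": "arm_command", "arguments": {
  "series": [
    [[0,0,0.06,0,0.02,0,-1],[0,0,0.06,0,0,0,-1]]
  ]
}}

```text
t: 12.42
ee_pos: [0.5705, 0.0746, 0.1417]
orientation: [1.964, 2.449, -0.0]
force: [-1.9, 0.6, 3.1]
width: 0.13
```

>>> {"name": "arm_command", "arguments": {
  "series": [
    [[0,0,0.04,0,0,0,-1]]
  ]
}}

```text
t: 12.5
ee_pos: [0.5706, 0.0746, 0.1429]
orientation: [1.964, 2.448, -0.0]
force: [-1.1, 0.6, 2.6]
width: 0.131
```

```bash
python3 -c "
from h import *
print(head())"
```

```text
(array([0.5706, 0.0746, 0.1429]), np.float64(0.2188), array([ 0.0022, -0.0019, -1.    ]), array([-1.14,  0.6 ,  2.63]), array([-0.025,  0.326,  0.052]), 0.13079491091089915, 12.5)
```

>>> {"name": "arm_command", "arguments": {
  "series": [
    [[-0.04,0,0.01,0,0,0,-0.5],[0,0,0,0,0,0,-0.2],[0,0,0,0,0,0,0],[0,0,0,0,0,0,0]]
  ]
}}

```text
t: 12.83
ee_pos: [0.5688, 0.0744, 0.1416]
orientation: [1.964, 2.45, -0.002]
force: [-0.2, 1.4, -0.7]
width: 0.499
```

```bash
python3 -c "
from h import *
print(head())
crop(get_image('side'),248,75,120,90,6,'p6.png')"
```

```text
(array([0.5688, 0.0744, 0.1416]), np.float64(0.2191), array([ 5.0e-04, -2.4e-03, -1.0e+00]), array([-0.17,  1.43, -0.73]), array([-0.009,  0.016, -0.026]), 0.49865602972590495, 12.8333)
```

View pics/p6.png

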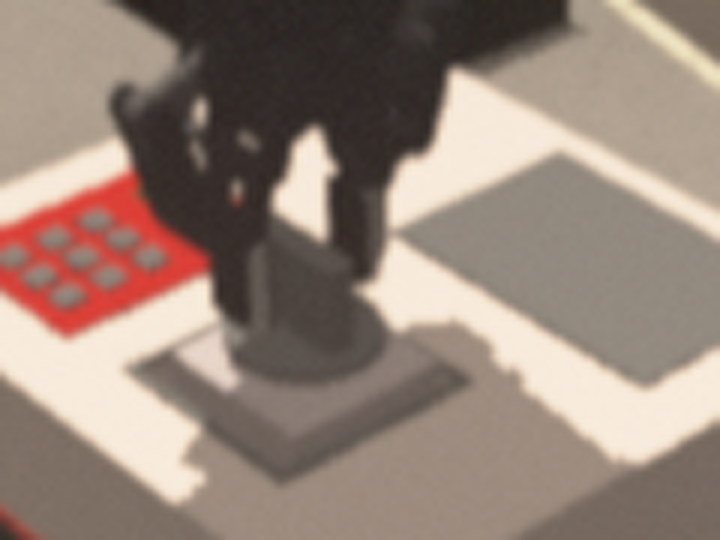

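Released: the fingers are clear of the bar on both sides. I'll rise straight up and back off to get a view of the cap.

>>> {"name": "arm_command", "arguments": {
  "series": [
    [[0,0,0.3,0,0,0,0],[0,0,0.6,0,0,0,0],[0,0,0.8,0,0,0,0],[0,0,1,0,0,0,0],[0,0,1,0,0,0,0]]
  ]
}}

```text
t: 13.3
ee_pos: [0.5633, 0.0737, 0.2314]
orientation: [-1.96, -2.445, 0.018]
force: [0.8, 1.1, -0.4]
width: 0.501
```

>>> {"name": "arm_command", "arguments": {
  "series": [
    [[-0.2,-0.9,0.5,0,0,0,0],[-0.2,-1,0,0,0,0,0],[-0.2,-1,0,0,0,0,0],[-0.2,-1,0,0,0,0,0],[-0.2,-1,0,0,0,0,0]]
  ]
}}

```text
t: 13.72
ee_pos: [0.5423, -0.0478, 0.2548]
orientation: [1.952, 2.459, -0.002]
force: [0.3, 0.3, 0.3]
width: 0.502
```

>>> {"name": "arm_command", "arguments": {
  "series": [
    [[-0.3,-1,0,0,0,0,0],[-0.3,-1,0,0,0,0,0],[-0.3,-1,0,0,0,0,0],[0,0,0,0,0,0,0],[0,0,0,0,0,0,0]]
  ]
}}

```text
t: 14.13
ee_pos: [0.5177, -0.1308, 0.258]
orientation: [1.957, 2.451, -0.002]
force: [0.7, -0.5, 0.2]
width: 0.5
```

```bash
python3 -c "
from h import *
print(head())
S=get_image('side');T=get_image('top')
a=lambda d,u,v,w,h:cv2.resize(d['color'][v:v+h,u:u+w,::-1],(400,300),interpolation=cv2.INTER_CUBIC)
f=lambda d:cv2.resize(d['color'][:,:,::-1],(400,250))
cv2.imwrite('pics/e1.png',np.vstack([np.hstack([a(T,233,160,60,45),a(S,258,95,80,60)]),np.hstack([f(T),f(S)])]))"
```

```text
(array([ 0.5177, -0.1308,  0.258 ]), np.float64(0.2232), array([ 0.0038, -0.0044, -1.    ]), array([ 0.65, -0.45,  0.18]), array([ 0.014, -0.049,  0.004]), 0.5002953081647133, 14.1333)
```

View pics/e1.png

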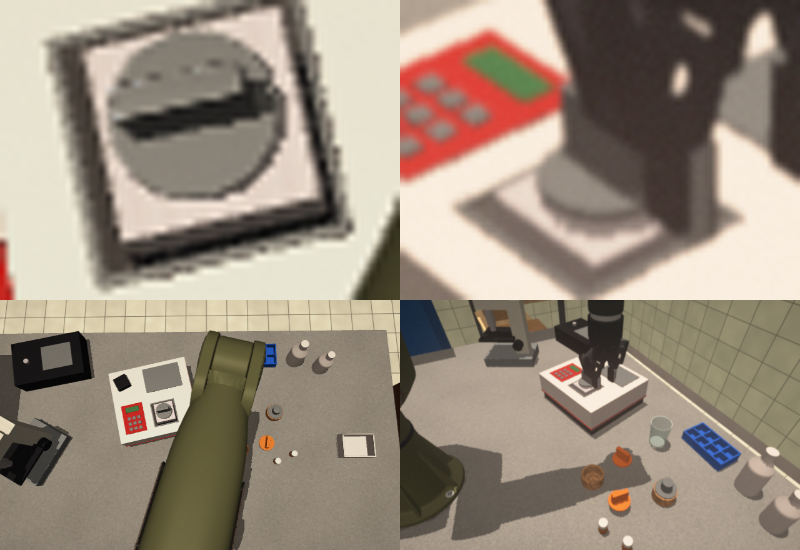

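>>> {"name": "arm_command", "arguments": {
  "series": [
    [[-0.6,-1,0,0,0,0,0],[-0.6,-1,0,0,0,0,0],[-0.6,-1,0,0,0,0,0],[-0.6,-1,0,0,0,0,0],[-0.4,-1,0,0,0,0,0]]
  ]
}}

```text
t: 14.65
ee_pos: [0.4503, -0.2495, 0.2583]
orientation: [1.933, 2.469, 0.004]
force: [1.1, 0.8, 0.4]
width: 0.502
```

>>> {"name": "arm_command", "arguments": {
  "series": [
    [[-0.3,-0.5,0,0,0,0,0],[0,0,0,0,0,0,0],[0,0,0,0,0,0,0]]
  ]
}}

```text
t: 14.9
ee_pos: [0.4422, -0.2639, 0.2585]
orientation: [1.935, 2.468, 0.003]
force: [0.4, -0.4, -0.5]
width: 0.499
```

```bash
python3 -c "
from h import *
print(head())
S=get_image('side');T=get_image('top')
a=lambda d,u,v,w,h:cv2.resize(d['color'][v:v+h,u:u+w,::-1],(400,300),interpolation=cv2.INTER_CUBIC)
f=lambda d:cv2.resize(d['color'][:,:,::-1],(400,250))
cv2.imwrite('pics/e2.png',np.vstack([np.hstack([a(T,233,160,60,45),a(S,258,95,80,60)]),np.hstack([f(T),f(S)])]))
px=lambda x,y:((x+.5)/(400/60)-.5+233,(y+.5)/(400/60)-.5+160)
for z in (.127,.1325): print(z,plane(T,*px(196,114),z).round(4))
"
```

```text
(array([ 0.4422, -0.2639,  0.2585]), np.float64(0.241), array([ 0.0059, -0.002 , -1.    ]), array([ 0.44, -0.35, -0.47]), array([ 0.054, -0.053,  0.003]), 0.4985970075113955, 14.9)
0.127 [0.5713 0.075  0.127 ]
0.1325 [0.5701 0.0741 0.1325]
```

View pics/e2.png

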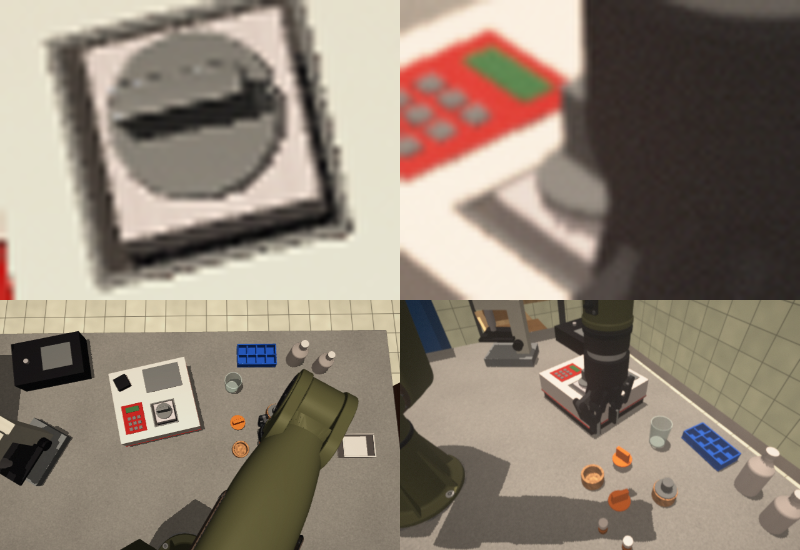

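>>> {"name": "arm_command", "arguments": {
  "series": [
    [[0,-1,0.5,0,0,0,0],[0,-1,0.5,0,0,0,0],[0,-1,0.5,0,0,0,0],[0,-1,0.5,0,0,0,0],[0,-1,0,0,0,0,0]]
  ]
}}

```text
t: 15.42
ee_pos: [0.4462, -0.3809, 0.3101]
orientation: [1.914, 2.489, 0.008]
force: [0.4, -0.9, 1.2]
width: 0.499
```

>>> {"name": "arm_command", "arguments": {
  "series": [
    [[-0.5,-1,0,0,0,0,0],[-0.5,-1,0,0,0,0,0],[-0.5,-1,0,0,0,0,0],[0,0,0,0,0,0,0],[0,0,0,0,0,0,0]]
  ]
}}

```text
t: 15.83
ee_pos: [0.4141, -0.4583, 0.3097]
orientation: [1.902, 2.495, 0.01]
force: [0.3, 0.8, 0.6]
width: 0.499
```

```bash
python3 -c "
from h import *
print(head())
S=get_image('side');T=get_image('top')
cv2.imwrite('pics/e4.png',S['color'][:,:,::-1]);crop(S,258,85,80,60,8,'e5.png')
"
```

```text
(array([ 0.4141, -0.4583,  0.3097]), np.float64(0.2679), array([ 0.0068,  0.0025, -1.    ]), array([0.26, 0.78, 0.65]), array([ 0.019, -0.018, -0.017]), 0.49934743247516683, 15.8333)
```

View pics/e4.png

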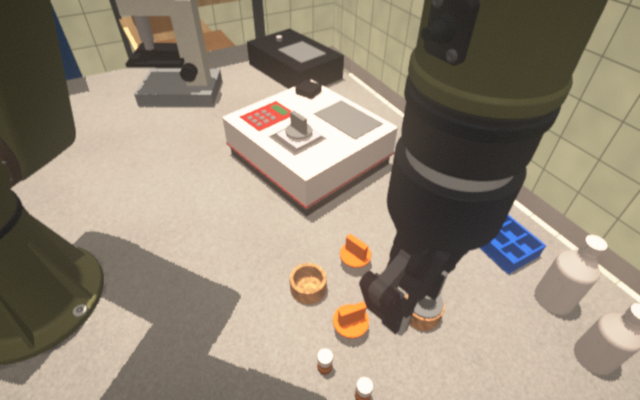

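View pics/e5.png

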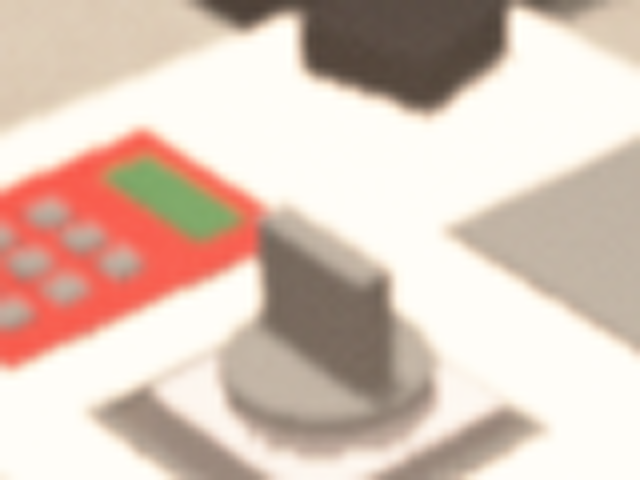

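```bash
python3 -c "
from h import *
S=get_image('side');T=get_image('top');print(get_state()['t'])
px=lambda x,y,s,u,v:((x+.5)/s-.5+u,(y+.5)/s-.5+v)
s=[(262,222),(287,207),(388,270),(370,287)]
for c in s: print(plane(S,*px(*c,8,258,85),.167).round(4))
# flange upper disc in side: x 222..434 ; front rim bottom ~ y 415
print('flange top ctr side', *[ (z,plane(S,*px(328,366,8,258,85),z).round(4)) for z in(.127,.1325)])
print('tri',tri(T,px(196,114,400/60,233,160),S,px(328,366,8,258,85)))
crop(T,243,163,40,30,18,'e6.png')
"
```

```text
16.0333
[0.5611 0.0939 0.167 ]
[0.5703 0.0974 0.167 ]
[0.5799 0.0575 0.167 ]
[0.572  0.0525 0.167 ]
flange top ctr side (0.127, array([0.5718, 0.0783, 0.127 ])) (0.1325, array([0.5683, 0.0711, 0.1325]))
tri (array([0.57040087, 0.07463876, 0.12977641]), np.float64(0.0006761300159743066))
```

View pics/e6.png

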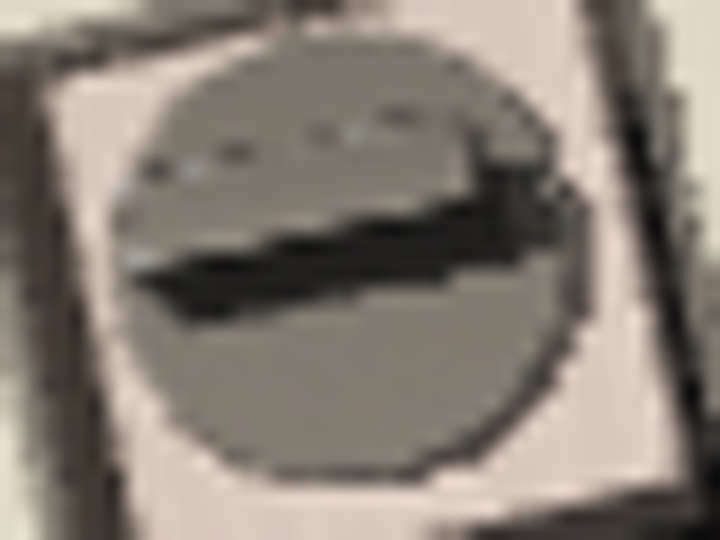

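```bash
python3 -c "
from h import *
print(job_done());print(get_state()['t'])"
```

```text
the job is handed in; nothing more can be done
None
the job is handed in; nothing more can be done
```

The cap is in the lamp port and, by my last checks, locked; I handed the job in at about 16 s. I lifted it out of its cork ring and seated the tongue in the slot. I then pushed it down against the spring to about 8–9 N, turned it about 1.58 rad clockwise, let it rise about 5 mm and released it. The arm then backed well clear.

**Last checks**
- **Bar angle:** about 0.02 rad from square to the slot (limit 0.11).
- **Position:** about 4 mm from the estimated nominal port centre (limit 8 mm).
- **Height:** grip centre 38–41 mm above the nominal plate top (allowed 29–45 mm).
- **Other objects:** the stopper was partly hidden by the gripper in the last side picture, but it and the other things were in place in the earlier pictures.

**What disagreed or was not measured**
- Triangulating the flange put it about 2 mm lower than the arm's own height reading. That is about the camera error, and both fall within the allowed range.
- The tool crept sideways by up to 3 mm while pushing, and I corrected it as it went. The highest force reading was about 9 N.
- I did not test the lock by pulling on the cap. That it locked rests on the rise, the spring force falling to about 3.5 N, and the pictures.

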